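Put the clamp drive in gear and wind its dial on four clicks

TASK

Put the clamp drive into gear: bring the ball-topped lever into the neutral slot, across to the left-hand side (left as the robot sees it) and then forward, away from the robot, to the end of that slot. Only then turn the clicking dial four clicks clockwise from where it stands and let go, leaving the lever in gear and the other things on the bench undisturbed.

Things in the scene. Friction and masses are not known exactly. Their poses are not given: they have to be found in the camera images.
- console: Fixed grey drive console bolted to the bench, 210 x 340 mm footprint (x, y). Origin: centre of its underside; x points away from the robot (forward), y to the left, z up; turned up to 0.3 rad about z. Left half: gear case 150 x 140 mm with the gate and its lever. Right half: head 130 x 140 x 45 mm on a pedestal, its face sloped 28 degrees, looking up and away from the robot, carrying the dial.
- gate (a point): Centre of the H-shaped slot in the aluminium gate plate on top of the gear case (at -15, 85, 95 mm in the console's frame; plate 12 mm thick; axes as the console's). The slot is 16 mm wide. The H's two legs run fore and aft (console x), 34 mm apart between centres, each reaching 25 mm either side of the middle, where the neutral cross slot joins them.
- lever_cross (a joint): Sideways lean of the gate lever, rad: + leans to the left (console +y), 0 upright, stops at -0.30 and +0.30. In the right leg of the H it reads about -0.28, in the left leg about +0.28 (0.255 to 0.30 passes the slot). It starts in the right leg.
- lever_along (a joint): Fore and aft lean of the gate lever, rad: + leans forward (console +x, away from the robot), 0 is the neutral slot, stops at -0.30 and +0.30. It can start anywhere along the right leg. The slot lets the lever cross only while this is within about 0.03 of 0.
- lever_ball (a point): Centre of the black ball, 38 mm across, on the 12 mm steel gate lever; z axis up along the lever. It leans about a pivot 135 mm below the ball, at (-15, 85, 30) mm in the console's frame; pivot to ball there is (sin along, sin cross cos along, cos cross cos along) x 135 mm, along and cross being its joint values. Stays where it is left; 1 to 2 N at the ball moves it.
- dial (a joint): Turn of the clicking dial, rad, growing clockwise as seen facing it; 12 clicks a turn: one click is 0.524 rad, rest positions are multiples of 0.524. Ends at 0 and 7 clicks; starts at rest on click 0, 1 or 2. A sprung detent of about 0.08 N m pulls it to the nearest rest position when let go.
- dial_grip (a point): Point on the dial's axis in its grip: a black disc 74 mm across, 8 mm thick, with a bar across it 62 long, 16 wide, standing 30 mm above the disc. This point is 16 mm above the disc, 14 mm below the bar's top. Axes turn with the dial: z outward along the axis (28 degrees from vertical, leaning away from the robot), x along the bar to its pointer end, y across the bar. Clockwise is about -z.
- dial_pointer (a point): Point at the pointer end of the bar grip, 35 mm from the dial's axis, at the height of dial_grip. A small nose and a thin white line on the bar's top mark this end.
- frame_rail: Loose black channel section 50 x 200 x 28 mm lying on the bench to the left, long along its y; origin centre of underside. Bystander.
- ear_muffs: Yellow ear muffs lying on the bench to the right: two cups 80 mm across, 150 mm over both along y, and a headband reaching 120 mm along +x; origin between the cups, on the bench. Bystander.
- parts_tray: Open cardboard tray 120 x 170 x 50 mm on the bench at the left, nearer the robot; origin centre of underside. Bystander.

How it is judged:
On the way, in this order (a step that is already met when the one before it is completed fails the run):
1. the lever stands in the left leg of the gate, forward, at its end (value of joint lever_cross above 0.23 rad and value of joint lever_along above 0.22 rad), for 0.2 s.
2. the dial stands four clicks on from where it was (distance of dial_pointer from where it was at the start of the episode between 0.0575 and 0.0632 m), for 0.3 s.
At the end, for the whole second after the job is handed in: The lever stands in the left leg, at its forward end (cross over 0.23 rad, along over 0.22 rad), and the dial rests four clicks clockwise of its start (within about 0.3 of a click: its pointer 57.5 to 63.2 mm from where it was), at rest (all of step 1 and all of step 2 and velocity of joint dial between -0.1 and 0.1 rad/s); the robot touches nothing.
It fails at once if the dial is turned from its starting click while the lever is not in gear (distance of dial_pointer from where it was at the start of the episode above 0.012 m and (value of joint lever_cross below 0.2 rad or value of joint lever_along below 0.18 rad)).
It fails at once if a bystander is shifted by more than 20 mm (distance of any of frame_rail, ear_muffs, parts_tray from where it was at the start of the episode above 0.02 m).
It also fails if it takes over 59 s, if anything falls off the work surface, if the arm or the gripper's body presses on something with over 40 N, if the wrist force passes 120 N, or if a joint passes its speed limit or range.

ROBOT

A 6-joint arm with a two-finger parallel gripper is mounted at the origin on the work surface. World frame = base frame: x ahead of the robot, y to its left, z up, the work surface at z = 0. Lengths are in m, angles in rad, forces in N, time in s.
With the tool pointing down it reaches from about 0.325 to 0.85 m from the base axis. Payload 4.4 kg.
Tool frame: the origin (TCP) lies at the very end of the fingers, on their centre line; the grasp point (between the pads) lies 19 mm behind it; y points along the fingers, x is the direction in which the jaws open and shut, and the axes are right-handed (so a half turn about y gives the same grasp; the last joint's range is limited). The gripper opens to 94 mm and grips with 3 to 60 N. Pads are 16 mm wide; open, the fingers measure 119 mm over their backs; the gripper's body (75 mm by 177 mm) begins 78 mm behind the grasp point.
Start: joints at [-1.252, 0.207, 1.542, -0, 1.393, -0.15], TCP at [0.26, -0.513, 0.205] pointing down, gripper open.
Joint ranges: [-2.73, 2.73], [-0.86, 2.22], [0.23, 2.46], [-1.11, 4.25], [0.08, 2.63], [-2.82, 2.82]. Speed limits (rad/s): [2.79, 2.79, 3.14, 3.14, 3.14, 3.14].

INTERFACE

Orientations are given as a rotation vector (axis times angle).
In Python, from rig import telemetry, eyes, order gives the robot as it stands. The module is installed in compiled form; this text tells all that it offers.
- The arm moves only by the tool send_rows, never from a script. Its argument "moves" is a list of rows, each an object of numbers: "x", "y", "z": the shift along the tool's x, y, z in mm; "ax", "ay", "az": the turn, a rotation vector about the tool's x, y, z in rad; "grip": the finger opening in mm, from 0 to 94. A call has 1 to 12 rows; each row shifts and turns the commanded pose from where the row before left it, along the tool's axes as they then stand; what a row does not reach is not made up. A row lasts 1/10 s, in which the tool goes at most 50 mm and 8.59 degrees, less where a joint would pass 70% of its speed; a pose out of reach is approached as far as the arm can. A call with a gripper value outside its range is refused whole. The fingers move at their own pace and stop on an object; "grip_force" is the grip in N (left out, the last holds). Time passes only in rows, so rows that do not move let the fingers close. It gives the time, the measured TCP pose, the force and the opening at its end, in the units of the state.
- telemetry.get_state(): the state, without advancing time (a new reading comes with each control period).
- eyes.camera(name): name is "side" or "top"; returns a dict with "image" (420x560x3 uint8, blue, green, red), "fx", "fy", "cx", "cy" (pixels), "rvec" (rotation vector, rad) and "tvec" (3), from world to camera coordinates, as OpenCV has them. Camera axes: x right, y down, z forward; pixel columns grow to the right and rows downward; lengths in m; the calibration is good to about 2 mm. A picture is of the moment at which its call begins. There is no depth.
- order.sign_off(): hands the job in, once; it reports no verdict.
The state is a dict: "time": time; "joints": joint angles; "dq": joint speeds; "joint_torque": joint torques, N m; "tcp_pos": TCP position; "eef_rot": TCP orientation; "contact_force": force on the tool from outside, world axes, zero at the start; "ft_torque": the same for the moment, N m; "gripper_width": finger opening in m.
Only numpy, scipy, OpenCV 4.12 (cv2) and the standard library are available. Lean on these libraries where they do the work, as an engineer would, in place of code of your own. Each camera call takes 0.05 s, during which the arm holds its last target.

## Working session

There is one attempt and no reset: what is moved stays moved. The work goes in short steps, Python scripts to look and compute and a tool call to move; the robot and the scene stay as the last step left them, time stands still between calls to the robot, and variables do not carry over. Pictures are saved under pics/ and viewed, and the job is handed in when it is done.

Besides the shell and the picture viewer there is one more tool, called after "Emit:" by a JSON object that holds its "api" and its "payload", one argument or row to a line. send_rows: Moves the arm, as the interface text tells. Its arguments: {"type":"object","properties":{"moves":{"type":"array","items":{"type":"object","properties":{"x":{"type":"number"},"y":{"type":"number"},"z":{"type":"number"},"ax":{"type":"number"},"ay":{"type":"number"},"az":{"type":"number"},"grip":{"type":"number"}}}},"grip_force":{"type":"number"}},"required":["moves"]}

```bash
mkdir -p pics
cat > h.py <<'E'
import numpy as np,cv2
from rig import telemetry,eyes,order
R=lambda v:cv2.Rodrigues(np.array(v,float))[0]
def cam(n,fn=None):
    c=eyes.camera(n)
    if fn: cv2.imwrite('pics/'+fn,c['image'])
    return c
def proj(c,P):
    P=np.atleast_2d(P)@R(c['rvec']).T+np.ravel(c['tvec'])
    return np.c_[c['fx']*P[:,0]/P[:,2]+c['cx'],c['fy']*P[:,1]/P[:,2]+c['cy']]
def ray(c,u,v):
    r=R(c['rvec']);o=-r.T@np.ravel(c['tvec']);d=r.T@np.array([(u-c['cx'])/c['fx'],(v-c['cy'])/c['fy'],1]);return o,d/np.linalg.norm(d)
def onz(c,u,v,z):
    o,d=ray(c,u,v);return o+d*(z-o[2])/d[2]
def tri(c1,p1,c2,p2):
    o1,d1=ray(c1,*p1);o2,d2=ray(c2,*p2)
    s=np.linalg.lstsq(np.c_[d1,-d2],o2-o1,rcond=None)[0]
    a=o1+s[0]*d1;b=o2+s[1]*d2;return (a+b)/2,np.linalg.norm(a-b)
E
python3 - <<'E'
from h import *
s=telemetry.get_state();print(s)
print(R(s['eef_rot']).round(3))
for n in('top','side'):
    c=cam(n,n+'0.png');print(n,ray(c,280,210),c['fx'])
E
```

```text
{'time': 0.0, 'joints': array([-1.25252286e+00,  2.07393986e-01,  1.54293820e+00,  1.15691594e-05,
        1.39350836e+00, -1.50489798e-01]), 'dq': array([ 0.00087873,  0.00027929, -0.00134534, -0.00056277,  0.00061019,
        0.00041786]), 'joint_torque': array([ 2.34156405e-04, -3.70875764e+01, -2.81414831e+01,  6.99477643e-02,
        3.61374964e-02, -1.80627367e-04]), 'tcp_pos': array([ 0.25951916, -0.51220048,  0.20431307]), 'eef_rot': array([-1.39372825,  0.85858838, -0.85578909]), 'contact_force': array([-0.01897452,  0.05091214, -0.09778981]), 'ft_torque': array([-0.00356742,  0.01178435, -0.00860145]), 'gripper_width': 0.09402994945944339}
[[ 0.452 -0.001  0.892]
 [-0.892  0.002  0.452]
 [-0.002 -1.     0.   ]]
top (array([ 0.37053423, -0.00710477,  1.47812045]), array([ 0.09793403, -0.00870967, -0.9951548 ])) 494.7408367410226
side (array([-0.33934951, -0.87176732,  1.07331613]), array([ 0.55518708,  0.55625796, -0.61834003])) 485.14405399804326
```

View pics/top0.png

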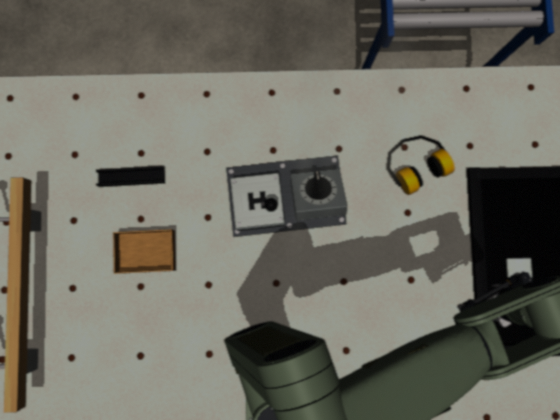

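View pics/side0.png

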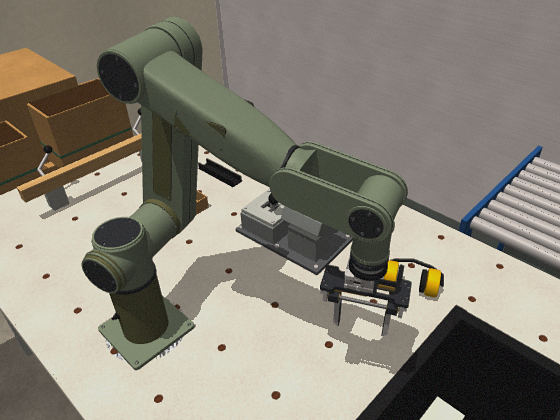

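Run:
```python
import cv2
a=cv2.imread('pics/top0.png')[100:300,180:400]
cv2.imwrite('pics/topz.png',cv2.resize(a,None,fx=3,fy=3,interpolation=2)[:600,:800])
a=cv2.imread('pics/side0.png')[130:310,180:400]
cv2.imwrite('pics/sidez.png',cv2.resize(a,None,fx=3,fy=3,interpolation=2)[:600,:800])
```

```text
(no output)
```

View pics/topz.png

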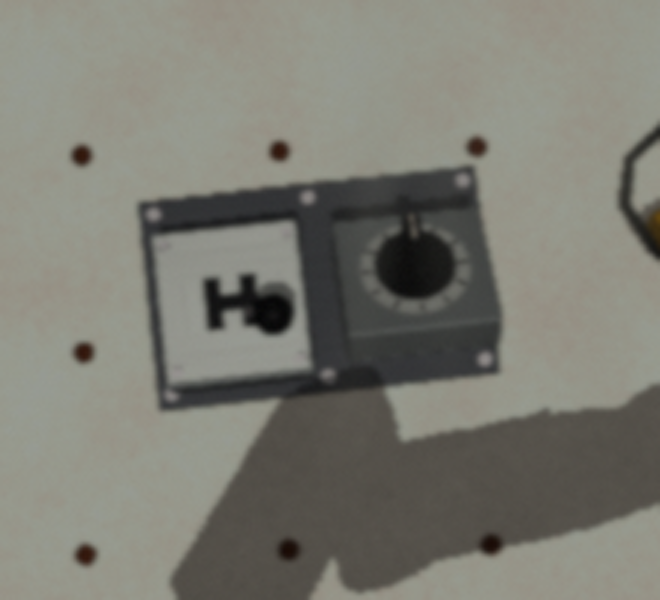

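View pics/sidez.png

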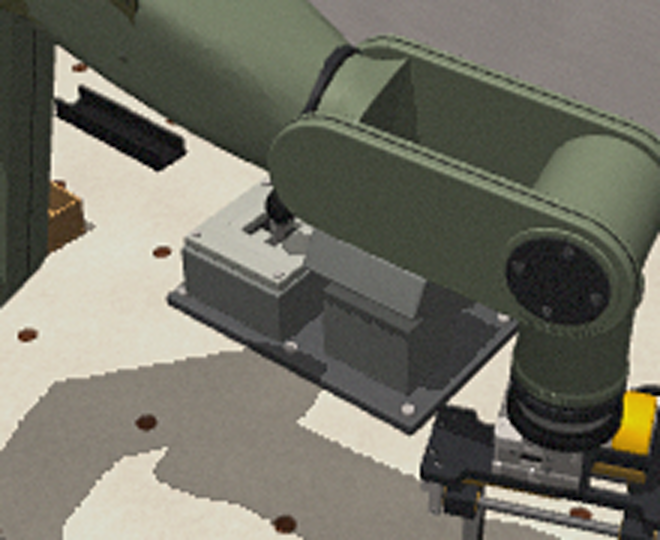

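```bash
cat >> h.py <<'E'
def console(c,pts,zb):
    W=np.array([onz(c,*p,zb)[:2] for p in pts])
    L=np.array([[.105,.17],[.105,-.17],[-.105,-.17],[-.105,.17]])
    ce=W.mean(0);M=(L).T@(W-ce);th=np.arctan2(M[0,1]-M[1,0],M[0,0]+M[1,1])
    r=np.array([[np.cos(th),-np.sin(th)],[np.sin(th),np.cos(th)]])
    return ce,th,(W-ce-L@r.T),W
E
python3 - <<'E'
from h import *
c=cam('top')
pts=np.array([[138,203],[472,166],[498,372],[160,410]])/3+[180,100]-1/3
for zb in(0,.008,.015):
    ce,th,res,W=console(c,pts,zb);print(zb,ce,th,(res*1e3).round(1).tolist())
ce,th,res,W=console(c,pts,.008)
T=lambda P:np.array([ce[0]+np.cos(th)*P[0]-np.sin(th)*P[1],ce[1]+np.sin(th)*P[0]+np.cos(th)*P[1],P[2]])
im=c['image'].copy()
big=cv2.resize(im[100:300,180:400],None,fx=3,fy=3,interpolation=2)
def dot(P,col):
    q=(proj(c,T(P))[0]-[180,100])*3+1;cv2.circle(big,tuple(int(round(x)) for x in q),2,col,-1)
for z,col in((.095,(0,0,255)),):
  for y in(.068,.102):
    for x in(-.04,-.015,.01):dot((x,y,z),col)
for a in (-.3,0,.3):
  for k in(-.28,.28): dot((-.015+.135*np.sin(a),.085+.135*np.sin(k)*np.cos(a),.03+.135*np.cos(k)*np.cos(a)),(255,0,0))
cv2.imwrite('pics/ov.png',big)
E
```

```text
0 [ 0.55996653 -0.03745803] 0.08901620068739677 [[0.1, -0.1], [0.1, 0.2], [-0.3, 0.3], [0.1, -0.4]]
0.008 [ 0.55894127 -0.03729375] 0.08901620068739678 [[-0.4, -1.0], [-0.5, 1.1], [0.2, 1.2], [0.7, -1.3]]
0.015 [ 0.55804417 -0.03715001] 0.08901620068739688 [[-0.8, -1.9], [-1.1, 1.9], [0.6, 2.1], [1.3, -2.1]]
```

View pics/ov.png

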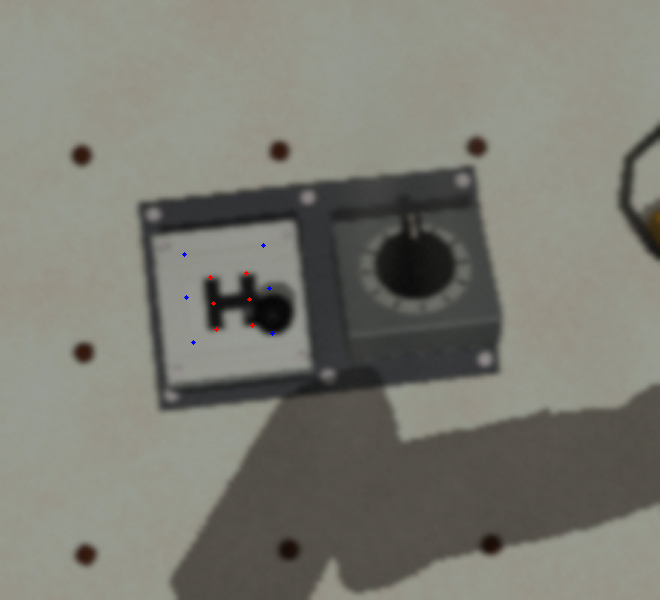

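```bash
cat >> h.py <<'E'
CE=np.array([.55965,-.0374]);TH=.089
RC=np.array([[np.cos(TH),-np.sin(TH),0],[np.sin(TH),np.cos(TH),0],[0,0,1]])
Tc=lambda P:RC@np.array(P,float)+[*CE,0]
def ball(al,cr):return Tc((-.015+.135*np.sin(al),.085+.135*np.sin(cr)*np.cos(al),.03+.135*np.cos(cr)*np.cos(al)))
def delta(p,s=None):
    s=s or telemetry.get_state();return (R(s['eef_rot']).T@(np.array(p)-s['tcp_pos'])*1e3).round(1)
def turn(Rt,s=None):
    s=s or telemetry.get_state();return cv2.Rodrigues(R(s['eef_rot']).T@Rt)[0].ravel().round(4)
DOWN=RC@np.array([[1,0,0],[0,0,1],[0,-1,0]]).astype(float)
E
python3 - <<'E'
from h import *
c=cam('top')
for a in np.arange(-.3,.31,.05): print(round(a,2),proj(c,ball(a,-.28))[0].round(1))
im=c['image'][190:218,255:290].astype(int);m=(im.max(2)<28)
print('\n'.join(''.join('#' if x else '.' for x in r) for r in m))
b=ball(-.15,-.28);print(b,delta([b[0],b[1],.335]),turn(DOWN))
E
```

```text
-0.3 [270.5 210.3]
-0.25 [270.4 207.8]
-0.2 [270.3 205.3]
-0.15 [270.1 202.8]
-0.1 [269.9 200.3]
-0.05 [269.7 197.8]
-0.0 [269.4 195.3]
0.05 [269.1 192.9]
0.1 [268.8 190.4]
0.15 [268.5 188. ]
0.2 [268.1 185.7]
0.25 [267.7 183.4]
0.3 [267.2 181.1]
...................................
...................................
...................................
.......#...........................
.......##..........................
.......##..........................
.......##..........................
.......##..........................
......####.........................
...################................
####################...............
#####################..............
.........#############.............
.........#############.............
.........#############.............
.........############..............
........#############..............
..........###########..............
............########...............
.............######................
...................................
...................................
...................................
...................................
...................................
...................................
...................................
...................................
[0.52033885 0.00739413 0.15828562] [-346.2 -129.7  467.5] [-1.000e-03 -1.191e+00 -1.100e-03]
```

Emit:
{"api": "send_rows", "payload": {
  "moves": [
    {"y": -45},
    {"y": -45},
    {"y": -40, "x": -20, "z": 27},
    {"x": -36, "z": 49},
    {"x": -36, "z": 49},
    {"x": -36, "z": 49},
    {"x": -36, "z": 49},
    {"x": -36, "z": 49},
    {"x": -36, "z": 49},
    {"x": -36, "z": 49},
    {"x": -36, "z": 49},
    {"x": -36, "z": 48}
  ]
}}

```text
validation failed for argument at $.mo...
```

Emit:
{"api": "send_rows", "payload": {
  "moves": [
    {"ay": -0.1},
    {"ay": -0.1},
    {"ay": -0.1},
    {"ay": -0.1},
    {"ay": -0.1},
    {"ay": -0.1},
    {"ay": -0.1},
    {"ay": -0.1},
    {"ay": -0.1},
    {"ay": -0.1},
    {"ay": -0.1},
    {"ay": -0.09}
  ]
}}

```text
validation failed for argument at $.mo...
```

Run:
```python
from h import *
cam('side','side1.png');cam('top','top1.png')
s=telemetry.get_state();print(s['time'],s['tcp_pos'],s['joints'])
b=ball(-.16,-.28);print(b,delta([b[0],b[1],b[2]-.019]),turn(DOWN))
```

```text
0.3 [ 0.25969133 -0.51271189  0.20505997] [-1.25252197e+00  2.06859233e-01  1.54200395e+00  2.04552292e-05
  1.39348179e+00 -1.50501901e-01]
[0.5190052  0.00733295 0.15808532] [-346.7   66.3  466.3] [-6.000e-04 -1.191e+00 -6.000e-04]
```

View pics/side1.png

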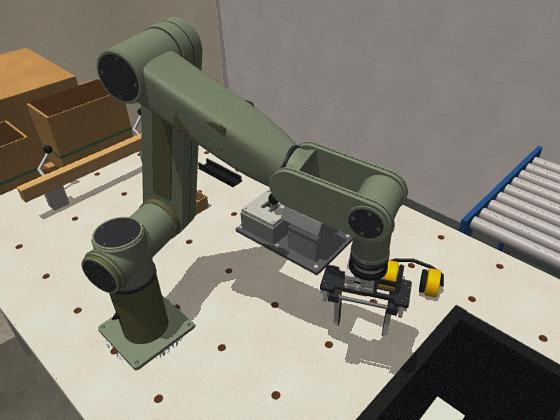

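View pics/top1.png

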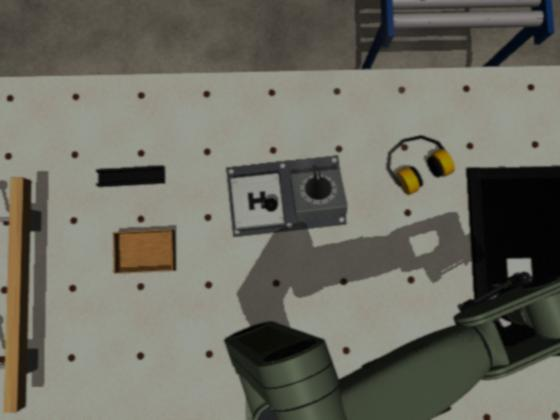

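Emit:
{"api": "send_rows", "payload": {
  "moves": [
    {"x": 0, "y": -45, "z": 0, "ax": 0, "ay": 0, "az": 0, "grip": 94}
  ]
}}

```text
time: 0.4
tcp_pos: [0.2581, -0.5081, 0.2431]
eef_rot: [-1.384, 0.866, -0.846]
contact_force: [0.6, -0.7, 0.1]
gripper_width: 0.0939
```

Emit:
{"api": "send_rows", "payload": {
  "moves": [
    {"y": -45, "grip": 94},
    {"y": -40, "grip": 94}
  ]
}}

```text
validation failed for argument at $.mo...
```

Emit:
{"api": "send_rows", "payload": {
  "moves": [
    {"x": 0, "y": -45, "z": 0, "ax": 0, "ay": 0, "az": 0, "grip": 94},
    {"x": -14, "y": -40, "z": 19, "ax": 0, "ay": 0, "az": 0, "grip": 94},
    {"x": -29, "y": 0, "z": 39, "ax": 0, "ay": 0, "az": 0, "grip": 94},
    {"x": -29, "y": 0, "z": 39, "ax": 0, "ay": 0, "az": 0, "grip": 94},
    {"x": -29, "y": 0, "z": 39, "ax": 0, "ay": 0, "az": 0, "grip": 94},
    {"x": -29, "y": 0, "z": 39, "ax": 0, "ay": 0, "az": 0, "grip": 94},
    {"x": -29, "y": 0, "z": 39, "ax": 0, "ay": 0, "az": 0, "grip": 94},
    {"x": -29, "y": 0, "z": 39, "ax": 0, "ay": 0, "az": 0, "grip": 94},
    {"x": -29, "y": 0, "z": 39, "ax": 0, "ay": 0, "az": 0, "grip": 94},
    {"x": -29, "y": 0, "z": 39, "ax": 0, "ay": 0, "az": 0, "grip": 94},
    {"x": -29, "y": 0, "z": 39, "ax": 0, "ay": 0, "az": 0, "grip": 94},
    {"x": -29, "y": 0, "z": 39, "ax": 0, "ay": 0, "az": 0, "grip": 94}
  ]
}}

```text
time: 1.6
tcp_pos: [0.4878, -0.055, 0.3357]
eef_rot: [-1.395, 0.857, -0.858]
contact_force: [0.6, -0.4, 0.8]
gripper_width: 0.0939
```

Emit:
{"api": "send_rows", "payload": {
  "moves": [
    {"x": -29, "y": 0, "z": 39, "ax": 0, "ay": 0, "az": 0, "grip": 94},
    {"x": 0, "y": 0, "z": 0, "ax": 0, "ay": -0.13, "az": 0, "grip": 94},
    {"x": 0, "y": 0, "z": 0, "ax": 0, "ay": -0.13, "az": 0, "grip": 94},
    {"x": 0, "y": 0, "z": 0, "ax": 0, "ay": -0.13, "az": 0, "grip": 94},
    {"x": 0, "y": 0, "z": 0, "ax": 0, "ay": -0.13, "az": 0, "grip": 94},
    {"x": 0, "y": 0, "z": 0, "ax": 0, "ay": -0.13, "az": 0, "grip": 94},
    {"x": 0, "y": 0, "z": 0, "ax": 0, "ay": -0.13, "az": 0, "grip": 94},
    {"x": 0, "y": 0, "z": 0, "ax": 0, "ay": -0.13, "az": 0, "grip": 94},
    {"x": 0, "y": 0, "z": 0, "ax": 0, "ay": -0.13, "az": 0, "grip": 94},
    {"x": 0, "y": 0, "z": 0, "ax": 0, "ay": -0.13, "az": 0, "grip": 94},
    {"x": 0, "y": 0, "z": 0, "ax": 0, "ay": 0, "az": 0, "grip": 94}
  ]
}}

```text
time: 2.7
tcp_pos: [0.5089, -0.0135, 0.3354]
eef_rot: [-1.57, -0.053, 0.053]
contact_force: [0.7, -0.5, -0.8]
gripper_width: 0.0939
```

Run:
```python
from h import *
cam('side','side1.png');cam('top','top1.png')
s=telemetry.get_state();print(s['time'],s['tcp_pos'],s['joints'],R(s['eef_rot']).round(3))
b=ball(-.16,-.28);print(b,delta([b[0],b[1],b[2]-.019]),turn(DOWN))
```

```text
2.8 [ 0.50893878 -0.01346219  0.3354244 ] [-1.96595983e-01 -6.57780934e-03  1.51035443e+00  2.68771712e-05
  1.63788209e+00 -2.61889907e-01] [[ 0.998 -0.    -0.065]
 [ 0.065  0.     0.998]
 [-0.    -1.     0.   ]]
[0.5190052  0.00733295 0.15808532] [ 11.4 196.3  20.1] [-0.     -0.0237 -0.0001]
```

View pics/side1.png

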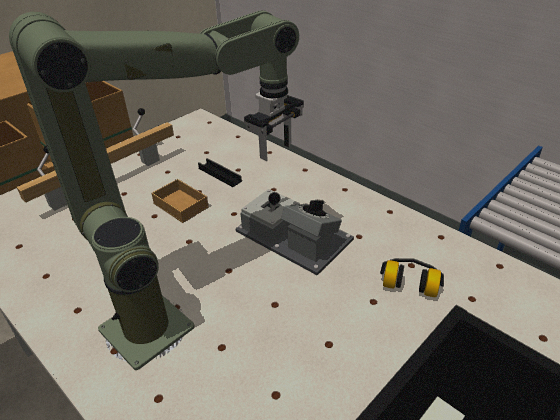

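View pics/top1.png

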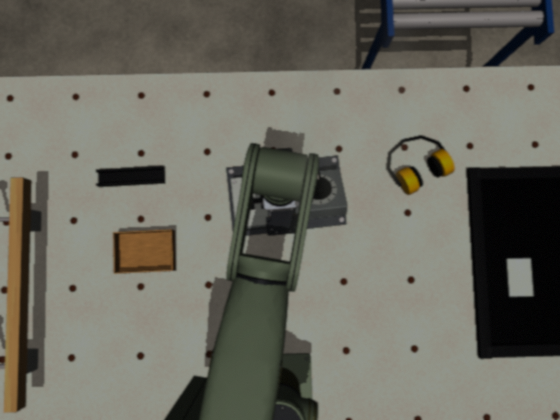

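Run:
```python
from h import *
c=cam('side')
for a in(-.3,-.2,-.16,-.1,0):print(a,proj(c,ball(a,-.28))[0].round(1))
im=c['image'][185:215,255:295].astype(int);m=(im.max(2)<40)
print('\n'.join(''.join('#' if x else '.' for x in r) for r in m))
big=cv2.resize(c['image'][150:280,220:370],None,fx=5,fy=4.6,interpolation=2);cv2.imwrite('pics/sz.png',big)
```

```text
-0.3 [271.4 201.1]
-0.2 [274.2 198.3]
-0.16 [275.3 197.3]
-0.1 [277.  195.9]
0 [279.7 193.7]
........................................
........................................
........................................
........................................
........................................
........................................
........................................
........................................
.................#####..................
...............########.................
...............#########................
..............###########...............
..............###########...............
..............###########...............
..............###########...............
..............###########...............
..............##########................
...............########.................
..............#.#######.................
............###..####...................
..........#####.........................
..........#...#.......##................
........##.....#.....##.................
....................#...................
...................#....................
........................................
........................................
........................................
........................................
........................................
```

View pics/sz.png

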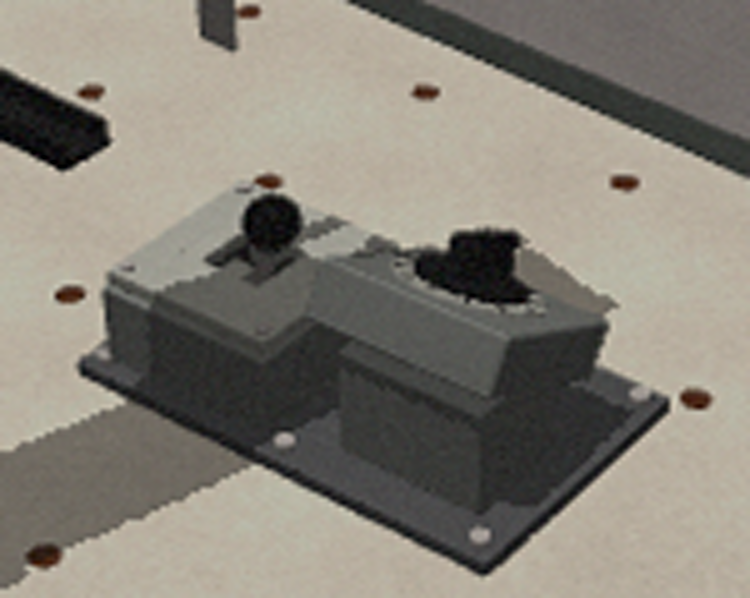

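Emit:
{"api": "send_rows", "payload": {
  "moves": [
    {"x": 5, "y": 15, "z": 10, "ax": 0, "ay": -0.024, "az": 0, "grip": 70},
    {"x": 5, "y": 25, "z": 10, "ax": 0, "ay": 0, "az": 0, "grip": 70},
    {"x": 0, "y": 40, "z": 0, "ax": 0, "ay": 0, "az": 0, "grip": 70},
    {"x": 0, "y": 40, "z": 0, "ax": 0, "ay": 0, "az": 0, "grip": 70},
    {"x": 0, "y": 35, "z": 0, "ax": 0, "ay": 0, "az": 0, "grip": 70},
    {"x": 0, "y": 0, "z": 0, "ax": 0, "ay": 0, "az": 0, "grip": 70},
    {"x": 0, "y": 0, "z": 0, "ax": 0, "ay": 0, "az": 0, "grip": 70}
  ]
}}

```text
time: 3.55
tcp_pos: [0.5169, 0.0078, 0.1799]
eef_rot: [-1.569, -0.071, 0.074]
contact_force: [-0.3, -0.5, 0.9]
gripper_width: 0.0699
```

Run:
```python
from h import *
c=cam('side')
cv2.imwrite('pics/s2.png',cv2.resize(c['image'][100:260,190:390],None,fx=4,fy=3.7,interpolation=2))
b=ball(-.17,-.28);print(b,delta([b[0],b[1],b[2]-.019]),turn(DOWN),telemetry.get_state()['time'])
```

```text
[0.51767336 0.00727562 0.15787222] [-0.8 42.8 -0.1] [0.0003 0.0032 0.0019] 3.6
```

View pics/s2.png

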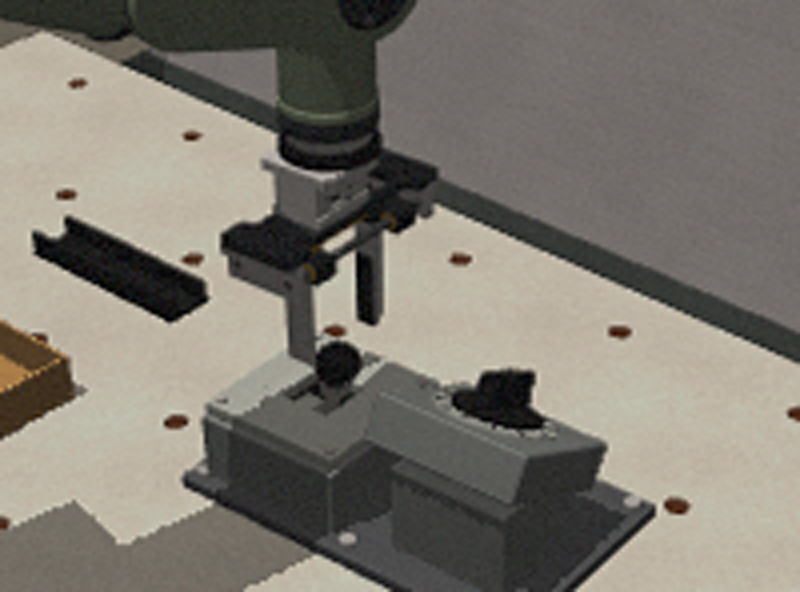

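Emit:
{"api": "send_rows", "payload": {
  "grip_force": 12,
  "moves": [
    {"x": 0, "y": 20, "z": 0, "ax": 0, "ay": 0, "az": 0, "grip": 70},
    {"x": 0, "y": 22, "z": 0, "ax": 0, "ay": 0, "az": 0, "grip": 70},
    {"x": 0, "y": 0, "z": 0, "ax": 0, "ay": 0, "az": 0, "grip": 50},
    {"x": 0, "y": 0, "z": 0, "ax": 0, "ay": 0, "az": 0, "grip": 30},
    {"x": 0, "y": 0, "z": 0, "ax": 0, "ay": 0, "az": 0, "grip": 30},
    {"x": 0, "y": 0, "z": 0, "ax": 0, "ay": 0, "az": 0, "grip": 30},
    {"x": 0, "y": 0, "z": 0, "ax": 0, "ay": 0, "az": 0, "grip": 30}
  ]
}}

```text
time: 4.3
tcp_pos: [0.5181, 0.0069, 0.1399]
eef_rot: [-1.57, -0.074, 0.071]
contact_force: [-1.7, -0.6, 4.2]
gripper_width: 0.0372
```

Run:
```python
from h import *
s=telemetry.get_state();p=s['tcp_pos']+[0,0,.019];q=RC.T@(p-[*CE,0]);print(q,'along',np.arcsin((q[0]+.015)/.135),s['contact_force'],s['gripper_width'])
pr=None
for a,k in((-.17,-.28),(-.08,-.28),(0,-.28),(0,-.14),(0,0),(0,.14),(0,.28),(.1,.28),(.2,.28),(.29,.28)):print(a,k,delta(ball(a,k)-[0,0,.019]))
```

```text
[-0.03744082  0.04784966  0.15890137] along -0.1670034807933099 [-1.70530171 -0.58130939  4.22584945] 0.037156530316741515
-0.17 -0.28 [-0.4  1.   0.4]
-0.08 -0.28 [11.7 -0.4 -0.1]
0 -0.28 [22.4 -0.8 -0.2]
0 -0.14 [22.5 -4.8 18.2]
0 0 [22.6 -6.1 37.1]
0 0.14 [22.6 -4.8 55.9]
0 0.28 [22.7 -0.9 74.4]
0.1 0.28 [36.1 -0.2 74.2]
0.2 0.28 [49.5  1.8 73.6]
0.29 0.28 [61.3  4.6 72.7]
```

Emit:
{"api": "send_rows", "payload": {
  "moves": [
    {"x": 4, "y": 0, "z": 0, "ax": 0, "ay": 0, "az": 0, "grip": 30},
    {"x": 5, "y": -0.5, "z": 0, "ax": 0, "ay": 0, "az": 0, "grip": 30},
    {"x": 5, "y": -0.5, "z": 0, "ax": 0, "ay": 0, "az": 0, "grip": 30},
    {"x": 5, "y": -0.5, "z": 0, "ax": 0, "ay": 0, "az": 0, "grip": 30},
    {"x": 3.4, "y": 0, "z": 0, "ax": 0, "ay": 0, "az": 0, "grip": 30},
    {"x": 0, "y": 0, "z": 0, "ax": 0, "ay": 0, "az": 0, "grip": 30},
    {"x": 0, "y": 0, "z": 0, "ax": 0, "ay": 0, "az": 0, "grip": 30}
  ]
}}

```text
time: 5.0
tcp_pos: [0.5401, 0.0092, 0.1399]
eef_rot: [-1.57, -0.073, 0.072]
contact_force: [-1.4, -1.3, 2.3]
gripper_width: 0.0371
```

Run:
```python
from h import *
c=cam('side')
cv2.imwrite('pics/s3.png',cv2.resize(c['image'][100:260,190:390],None,fx=4,fy=3.7,interpolation=2))
s=telemetry.get_state();p=s['tcp_pos']+[0,0,.019];q=RC.T@(p-[*CE,0]);print(q,'along',np.arcsin((q[0]+.015)/.135),s['contact_force'],s['gripper_width'])
```

```text
[-0.01540877  0.04821799  0.15892993] along -0.0030278956445965563 [-1.40623963 -1.1915458   1.98000238] 0.036950971102093784
```

View pics/s3.png

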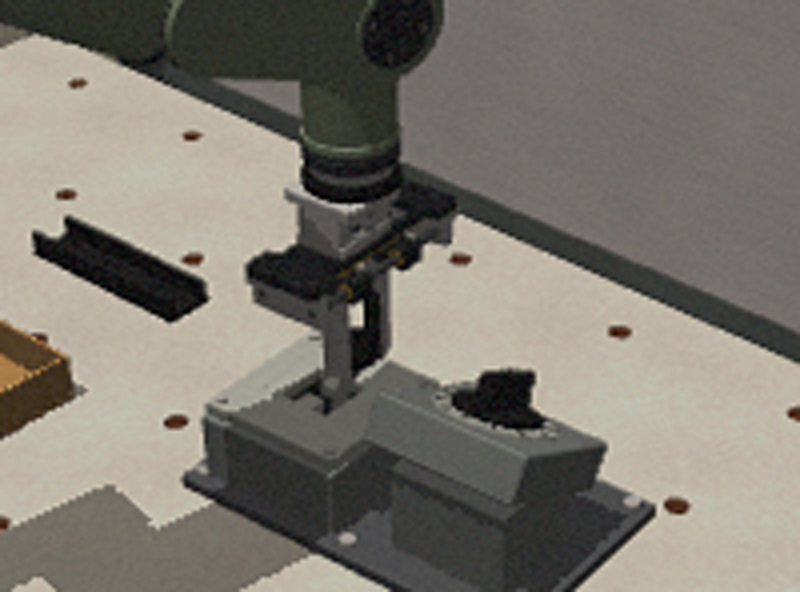

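Now cross a few mm and watch the force.

Emit:
{"api": "send_rows", "payload": {
  "moves": [
    {"x": 0, "y": -1, "z": 4, "ax": 0, "ay": 0, "az": 0, "grip": 30},
    {"x": 0, "y": -1, "z": 4, "ax": 0, "ay": 0, "az": 0, "grip": 30},
    {"x": 0, "y": -1, "z": 4, "ax": 0, "ay": 0, "az": 0, "grip": 30},
    {"x": 0, "y": 0, "z": 0, "ax": 0, "ay": 0, "az": 0, "grip": 30}
  ]
}}

```text
time: 5.45
tcp_pos: [0.5389, 0.0222, 0.143]
eef_rot: [-1.569, -0.074, 0.072]
contact_force: [0.3, 0.2, 0.7]
gripper_width: 0.0374
```

Emit:
{"api": "send_rows", "payload": {
  "moves": [
    {"x": 0, "y": -1, "z": 6, "ax": 0, "ay": 0, "az": 0, "grip": 30},
    {"x": 0, "y": -1, "z": 6, "ax": 0, "ay": 0, "az": 0, "grip": 30},
    {"x": 0, "y": -0.5, "z": 6, "ax": 0, "ay": 0, "az": 0, "grip": 30},
    {"x": 0, "y": 0, "z": 6, "ax": 0, "ay": 0, "az": 0, "grip": 30},
    {"x": 0, "y": 0, "z": 6, "ax": 0, "ay": 0, "az": 0, "grip": 30},
    {"x": 0, "y": 0.5, "z": 6, "ax": 0, "ay": 0, "az": 0, "grip": 30},
    {"x": 0, "y": 1, "z": 6, "ax": 0, "ay": 0, "az": 0, "grip": 30},
    {"x": 0, "y": 1, "z": 6, "ax": 0, "ay": 0, "az": 0, "grip": 30},
    {"x": 0, "y": 1.5, "z": 6, "ax": 0, "ay": 0, "az": 0, "grip": 30},
    {"x": 0, "y": 1.5, "z": 6, "ax": 0, "ay": 0, "az": 0, "grip": 30},
    {"x": 0, "y": 0, "z": 1, "ax": 0, "ay": 0, "az": 0, "grip": 30},
    {"x": 0, "y": 0, "z": 0, "ax": 0, "ay": 0, "az": 0, "grip": 30}
  ]
}}

```text
time: 6.65
tcp_pos: [0.5334, 0.0827, 0.1405]
eef_rot: [-1.569, -0.074, 0.072]
contact_force: [-0.2, 1.8, 5.0]
gripper_width: 0.0375
```

Run:
```python
from h import *
c=cam('side')
cv2.imwrite('pics/s4.png',cv2.resize(c['image'][100:260,190:390],None,fx=4,fy=3.7,interpolation=2))
s=telemetry.get_state();p=s['tcp_pos']+[0,0,.019];q=RC.T@(p-[*CE,0]);print(q,'along',np.arcsin((q[0]+.015)/.135),np.arcsin((q[1]-.085)/.135),s['contact_force'],s['gripper_width'])
for a,k in((0,.28),(.1,.28),(.2,.28),(.29,.28)):print(a,k,delta(ball(a,k)-[0,0,.019]))
```

```text
[-0.01539658  0.12192513  0.15956583] along -0.0029376180700916056 0.2770501468301184 [0.36442339 1.92414521 5.40290102] 0.03716780547081141
0 0.28 [ 0.4 -0.2  0.4]
0.1 0.28 [13.9  0.5  0.2]
0.2 0.28 [27.2  2.4 -0.4]
0.29 0.28 [39.   5.3 -1.3]
```

View pics/s4.png

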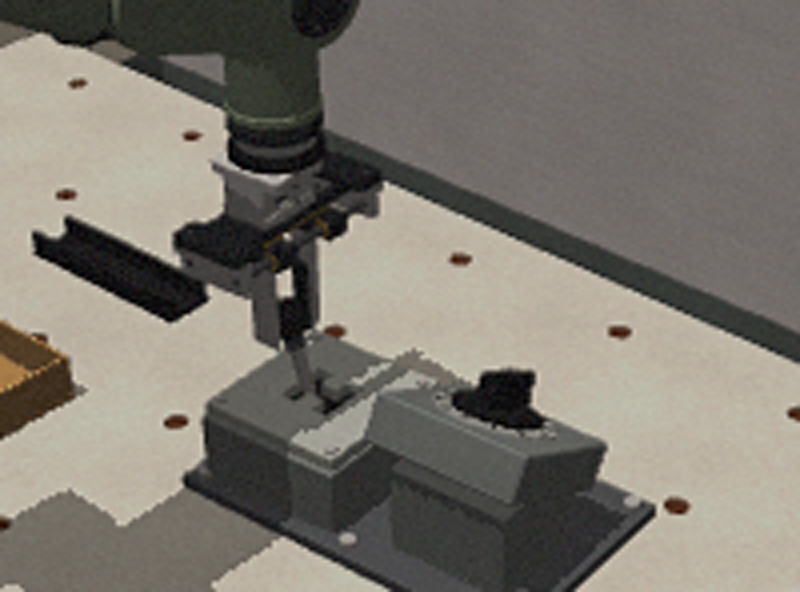

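Emit:
{"api": "send_rows", "payload": {
  "moves": [
    {"x": 5, "y": 0, "z": 0, "ax": 0, "ay": 0, "az": 0, "grip": 30},
    {"x": 5, "y": 0, "z": 0, "ax": 0, "ay": 0, "az": 0, "grip": 30},
    {"x": 5, "y": 0.5, "z": 0, "ax": 0, "ay": 0, "az": 0, "grip": 30},
    {"x": 5, "y": 0.5, "z": 0, "ax": 0, "ay": 0, "az": 0, "grip": 30},
    {"x": 5, "y": 1, "z": 0, "ax": 0, "ay": 0, "az": 0, "grip": 30},
    {"x": 5, "y": 1, "z": -0.5, "ax": 0, "ay": 0, "az": 0, "grip": 30},
    {"x": 4, "y": 1, "z": -0.5, "ax": 0, "ay": 0, "az": 0, "grip": 30},
    {"x": 0, "y": 0, "z": 0, "ax": 0, "ay": 0, "az": 0, "grip": 30}
  ]
}}

```text
time: 7.5
tcp_pos: [0.5675, 0.0842, 0.1352]
eef_rot: [-1.569, -0.073, 0.072]
contact_force: [-1.0, 0.8, -1.4]
gripper_width: 0.0375
```

Emit:
{"api": "send_rows", "payload": {
  "moves": [
    {"x": 2, "y": 0.5, "z": 0, "ax": 0, "ay": 0, "az": 0, "grip": 30},
    {"x": 2, "y": 0.5, "z": 0, "ax": 0, "ay": 0, "az": 0, "grip": 30},
    {"x": 1, "y": 0.5, "z": 0, "ax": 0, "ay": 0, "az": 0, "grip": 30},
    {"x": 0, "y": 0, "z": 0, "ax": 0, "ay": 0, "az": 0, "grip": 30}
  ]
}}

```text
time: 7.9
tcp_pos: [0.5709, 0.0846, 0.1345]
eef_rot: [-1.57, -0.07, 0.074]
contact_force: [-6.0, 1.3, 3.9]
gripper_width: 0.0369
```

Run:
```python
from h import *
s=telemetry.get_state();p=s['tcp_pos']+[0,0,.019];q=RC.T@(p-[*CE,0]);print(q,'along',np.arcsin((q[0]+.015)/.135),np.arcsin((q[1]-.085)/.135),s['contact_force'],s['gripper_width'])
```

```text
[0.02207932 0.12047463 0.15351945] along 0.278237764696801 0.26589721863055715 [-5.96293937  1.30057127  3.92862461] 0.036930968322226206
```

Emit:
{"api": "send_rows", "payload": {
  "moves": [
    {"x": 0, "y": 0, "z": 0, "ax": 0, "ay": 0, "az": 0, "grip": 60},
    {"x": 0, "y": 0, "z": 0, "ax": 0, "ay": 0, "az": 0, "grip": 60},
    {"x": 0, "y": 0, "z": 0, "ax": 0, "ay": 0, "az": 0, "grip": 60},
    {"x": 0, "y": -20, "z": 0, "ax": 0, "ay": 0, "az": 0, "grip": 60},
    {"x": 0, "y": -40, "z": 0, "ax": 0, "ay": 0, "az": 0, "grip": 60},
    {"x": 0, "y": -40, "z": 0, "ax": 0, "ay": 0, "az": 0, "grip": 60},
    {"x": 0, "y": -40, "z": 0, "ax": 0, "ay": 0, "az": 0, "grip": 60},
    {"x": 0, "y": -40, "z": 40, "ax": 0, "ay": 0, "az": 0, "grip": 60},
    {"x": 0, "y": 0, "z": 40, "ax": 0, "ay": 0, "az": 0, "grip": 60},
    {"x": 0, "y": 0, "z": 40, "ax": 0, "ay": 0, "az": 0, "grip": 60},
    {"x": 0, "y": 0, "z": 40, "ax": 0, "ay": 0, "az": 0, "grip": 60},
    {"x": 0, "y": 0, "z": 0, "ax": 0, "ay": 0, "az": 0, "grip": 60}
  ]
}}

```text
time: 9.1
tcp_pos: [0.5574, 0.2437, 0.3101]
eef_rot: [-1.567, -0.078, 0.075]
contact_force: [0.2, -0.3, -0.3]
gripper_width: 0.0599
```

Run:
```python
from h import *
c=cam('top','top5.png');d=cam('side','side5.png')
g=lambda a:(255*(a/255.)**.55).astype(np.uint8)
cv2.imwrite('pics/t5z.png',cv2.resize(g(c['image'][140:240,225:355]),None,fx=6,fy=6,interpolation=2))
cv2.imwrite('pics/s5z.png',cv2.resize(g(d['image'][170:250,265:365]),None,fx=7.5,fy=7.5,interpolation=2))
print(telemetry.get_state()['tcp_pos'])
for a,k in((.28,.27),(.22,.23),(.28,.3)):print(proj(c,ball(a,k)),proj(d,ball(a,k)))
```

```text
[0.5579788  0.23980879 0.30987119]
[[241.44017626 184.89732492]] [[269.93519484 181.80067508]]
[[243.35236712 187.40009859]] [[269.43902593 182.56427498]]
[[240.09286972 185.11062835]] [[269.08183248 181.68357011]]
```

View pics/t5z.png

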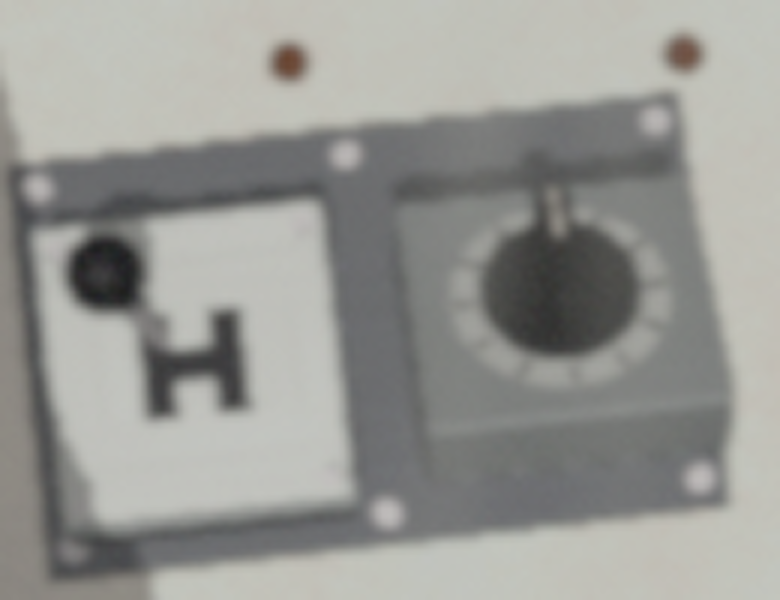

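View pics/s5z.png

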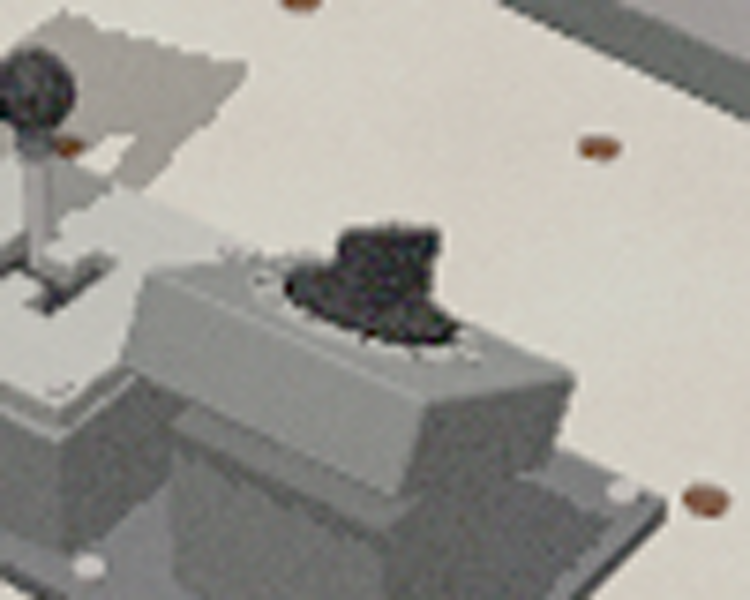

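Run:
```python
from h import *
c=cam('top');d=cam('side')
t=lambda u,v:((u+.5)/6-.5+225,(v+.5)/6-.5+140)
s=lambda u,v:((u+.5)/7.5-.5+265,(v+.5)/7.5-.5+170)
for n,a,b in(('nr',(728,402),(425,402)),('nl',(426,435),(150,272)),('fr',(680,175),(572,380)),('disc',(561,289),(372,309)),
  ('gatebolt',(389,513),(90,567)),('bolt2',(700,478),(0,0)),('barnose top',(553,188),(340,232))):
    P,e=tri(c,t(*a),d,s(*b));q=RC.T@(P-[*CE,0]);print(n,(q*1e3).round(1),round(e*1e3,1))
# disc with plane
```

```text
nr [ -69.4 -150.7  174. ] 0.2
nl [-69.3 -15.9 174.4] 0.7
fr [  43.3 -150.   111.3] 3.2
disc [ -8.9 -84.5 150.4] 2.9
gatebolt [-92.7   0.2  21.9] 3.2
bolt2 [-148.6  -73.6  382.2] 91.4
barnose top [ 20.  -70.3 171.2] 41.6
```

Run:
```python
from h import *
import itertools
c=cam('top');d=cam('side')
f=np.array([-12,-84.7,143.5])/1e3;n=np.array([np.sin(.4887),0,np.cos(.4887)]);e1=np.array([n[2],0,-n[0]]);e2=np.array([0,1.,0])
g=lambda a:(255*(a/255.)**.45).astype(np.uint8)
A=cv2.resize(g(c['image'][155:205,290:350]),None,fx=12,fy=12,interpolation=2)
B=cv2.resize(g(d['image'][190:225,295:340]),None,fx=16,fy=16,interpolation=2)
t=lambda p:tuple(int(x) for x in ((p-[290,155])+.5)*12)
s=lambda p:tuple(int(x) for x in ((p-[295,190])+.5)*16)
for ang,col in((0,(0,0,255)),(30,(0,255,0)),(-30,(255,0,0)),(15,(0,255,255)),(-15,(255,0,255))):
    a=np.radians(ang);u=np.cos(a)*e1+np.sin(a)*e2
    for r in(.031,-.031):
        P=Tc(f+.038*n+r*u);cv2.circle(A,t(proj(c,P)[0]),4,col,-1);cv2.circle(B,s(proj(d,P)[0]),4,col,-1)
cv2.imwrite('pics/A.png',A);cv2.imwrite('pics/B.png',B)
```

```text
(no output)
```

View pics/A.png

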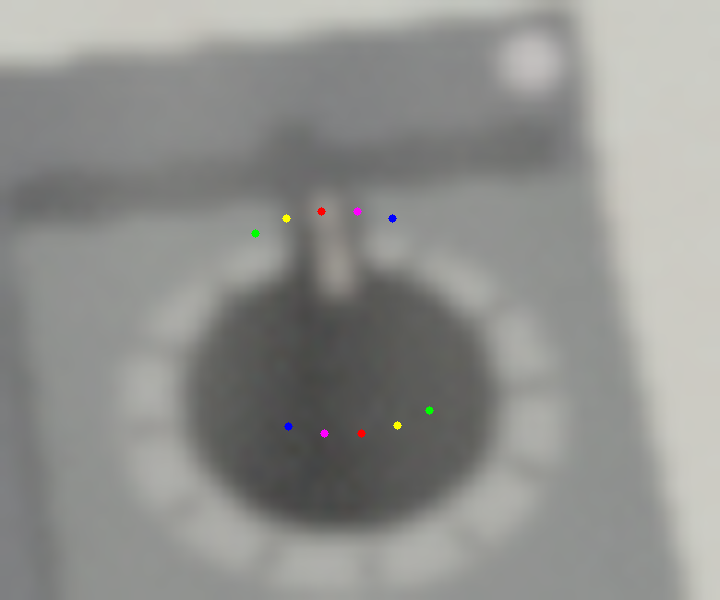

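View pics/B.png

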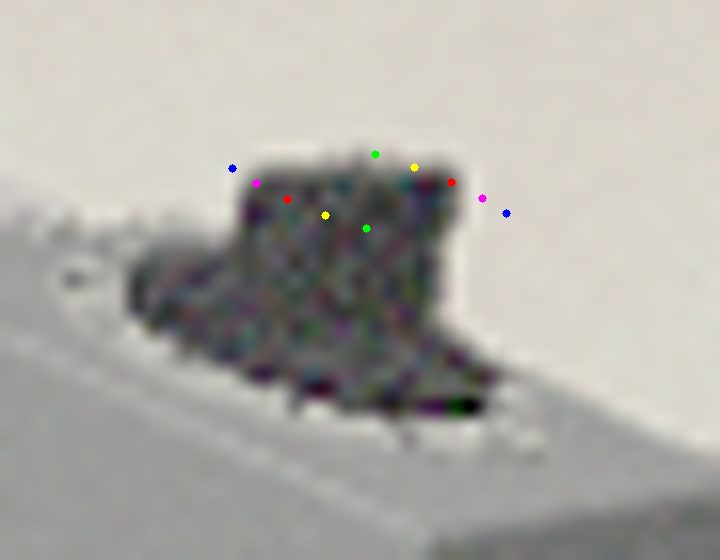

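```bash
cat >> h.py <<'E'
F=np.array([-12,-84.7,143.5])/1e3;N=np.array([np.sin(.48869),0,np.cos(.48869)])
_y=-RC@N;_x=RC@np.array([0,1.,0]);GR=np.c_[_x,_y,np.cross(_x,_y)]
dialp=lambda h:Tc(F+h*N)
E
python3 - <<'E'
from h import *
s=telemetry.get_state();Rn=R(s['eef_rot'])
R2=Rn@R([0,-1.57,0]);print(cv2.Rodrigues(R2.T@GR)[0].ravel(),s['joints'],s['time'])
print(dialp(.13),GR.T@(dialp(.13)-s['tcp_pos'])*1e3,Rn.T@(dialp(.13)-s['tcp_pos'])*1e3)
E
```

```text
[ 4.89144461e-01  1.66418166e-04 -4.10195076e-04] [ 2.60615842e-01  2.16471478e-01  1.31696738e+00 -4.26845187e-04
  1.60776643e+00  1.70545537e-01] 9.4
[ 0.61601534 -0.11740676  0.25828332] [-359.05677276   33.32654226  -47.20679062] [  25.63329152   51.72675886 -359.06570756]
```

Emit:
{"api": "send_rows", "payload": {
  "moves": [
    {"x": 0, "y": 0, "z": 0, "ax": 0, "ay": -0.14, "az": 0, "grip": 45},
    {"x": 0, "y": 0, "z": 0, "ax": 0, "ay": -0.14, "az": 0, "grip": 45},
    {"x": 0, "y": 0, "z": 0, "ax": 0, "ay": -0.14, "az": 0, "grip": 45},
    {"x": 0, "y": 0, "z": 0, "ax": 0, "ay": -0.14, "az": 0, "grip": 45},
    {"x": 0, "y": 0, "z": 0, "ax": 0, "ay": -0.14, "az": 0, "grip": 45},
    {"x": 0, "y": 0, "z": 0, "ax": 0, "ay": -0.14, "az": 0, "grip": 45},
    {"x": 0, "y": 0, "z": 0, "ax": 0, "ay": -0.14, "az": 0, "grip": 45},
    {"x": 0, "y": 0, "z": 0, "ax": 0, "ay": -0.14, "az": 0, "grip": 45},
    {"x": 0, "y": 0, "z": 0, "ax": 0, "ay": -0.14, "az": 0, "grip": 45},
    {"x": 0, "y": 0, "z": 0, "ax": 0, "ay": -0.14, "az": 0, "grip": 45},
    {"x": 0, "y": 0, "z": 0, "ax": 0, "ay": -0.14, "az": 0, "grip": 45},
    {"x": 0, "y": 0, "z": 0, "ax": 0, "ay": -0.03, "az": 0, "grip": 45}
  ]
}}

```text
time: 10.6
tcp_pos: [0.5581, 0.238, 0.3099]
eef_rot: [-1.165, -1.276, 1.276]
contact_force: [-0.1, -0.2, 1.0]
gripper_width: 0.0448
```

Emit:
{"api": "send_rows", "payload": {
  "moves": [
    {"x": 0, "y": 0, "z": 0, "ax": 0.12, "ay": 0, "az": 0, "grip": 45},
    {"x": 0, "y": 0, "z": 0, "ax": 0.13, "ay": 0, "az": 0, "grip": 45},
    {"x": 0, "y": 0, "z": 0, "ax": 0.12, "ay": 0, "az": 0, "grip": 45},
    {"x": 0, "y": 0, "z": 0, "ax": 0.12, "ay": 0, "az": 0, "grip": 45},
    {"x": -40, "y": 0, "z": 0, "ax": 0, "ay": 0, "az": 0, "grip": 45},
    {"x": -40, "y": 0, "z": 0, "ax": 0, "ay": 0, "az": 0, "grip": 45},
    {"x": -40, "y": 0, "z": 0, "ax": 0, "ay": 0, "az": 0, "grip": 45},
    {"x": -40, "y": 0, "z": 0, "ax": 0, "ay": 0, "az": 0, "grip": 45},
    {"x": -40, "y": 0, "z": 0, "ax": 0, "ay": 0, "az": 0, "grip": 45},
    {"x": -40, "y": 0, "z": 0, "ax": 0, "ay": 0, "az": 0, "grip": 45},
    {"x": -40, "y": 0, "z": 0, "ax": 0, "ay": 0, "az": 0, "grip": 45},
    {"x": -40, "y": 0, "z": 0, "ax": 0, "ay": 0, "az": 0, "grip": 45}
  ]
}}

```text
time: 11.8
tcp_pos: [0.5867, -0.0819, 0.3098]
eef_rot: [-0.814, -0.887, 1.479]
contact_force: [0.4, -0.8, -0.3]
gripper_width: 0.0453
```

Run:
```python
from h import *
s=telemetry.get_state();print(s['tcp_pos'],s['joints'],s['time'],delta(dialp(.13)),turn(GR))
```

```text
[ 0.58669122 -0.08186982  0.30982867] [-0.20523327  0.554988    0.94375354 -0.16004301  2.1085472  -1.91324257] 11.8 [-37.9  33.3 -47.3] [-0.0008 -0.0014 -0.0005]
```

Emit:
{"api": "send_rows", "payload": {
  "moves": [
    {"x": -19, "y": 0, "z": -24, "ax": 0, "ay": 0, "az": 0, "grip": 45},
    {"x": -19, "y": 0, "z": -23, "ax": 0, "ay": 0, "az": 0, "grip": 45},
    {"x": 0, "y": 33, "z": 0, "ax": 0, "ay": 0, "az": 0, "grip": 45},
    {"x": 0, "y": 30, "z": 0, "ax": 0, "ay": 0, "az": 0, "grip": 45},
    {"x": 0, "y": 30, "z": 0, "ax": 0, "ay": 0, "az": 0, "grip": 45},
    {"x": 0, "y": 0, "z": 0, "ax": 0, "ay": 0, "az": 0, "grip": 45},
    {"x": 0, "y": 0, "z": 0, "ax": 0, "ay": 0, "az": 0, "grip": 45}
  ]
}}

```text
time: 12.5
tcp_pos: [0.5879, -0.118, 0.2059]
eef_rot: [-0.812, -0.887, 1.48]
contact_force: [-0.2, 0.6, 0.9]
gripper_width: 0.045
```

Run:
```python
from h import *
s=telemetry.get_state();print(s['tcp_pos'],s['time'],delta(dialp(.014)),turn(GR))
d=cam('side');cv2.imwrite('pics/s6.png',cv2.resize(d['image'][120:260,240:400],None,fx=4.8,fy=4.2,interpolation=2))
```

```text
[ 0.58785378 -0.11800863  0.20590617] 12.5 [-1.9 56.6 -0.3] [-0.0018  0.0001 -0.0005]
```

View pics/s6.png

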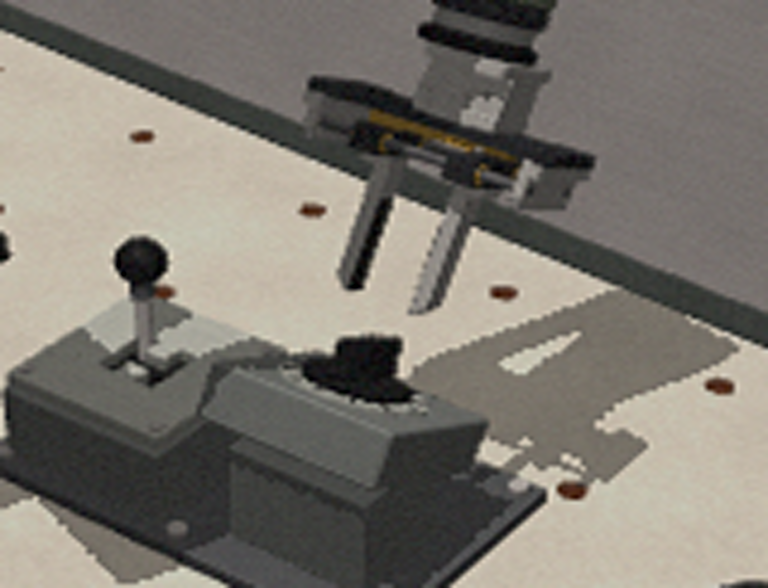

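Emit:
{"api": "send_rows", "payload": {
  "moves": [
    {"x": -2, "y": 15, "z": 0, "ax": 0, "ay": 0, "az": 0, "grip": 45},
    {"x": 0, "y": 15, "z": 0, "ax": 0, "ay": 0, "az": 0, "grip": 45},
    {"x": 0, "y": 10, "z": 0, "ax": 0, "ay": 0, "az": 0, "grip": 45},
    {"x": 0, "y": 8, "z": 0, "ax": 0, "ay": 0, "az": 0, "grip": 45},
    {"x": 0, "y": 8, "z": 0, "ax": 0, "ay": 0, "az": 0, "grip": 45},
    {"x": 0, "y": 0, "z": 0, "ax": 0, "ay": 0, "az": 0, "grip": 45},
    {"x": 0, "y": 0, "z": 0, "ax": 0, "ay": 0, "az": 0, "grip": 45}
  ]
}}

```text
time: 13.25
tcp_pos: [0.5621, -0.1219, 0.1565]
eef_rot: [-0.812, -0.889, 1.482]
contact_force: [-0.2, 0.7, -0.1]
gripper_width: 0.0449
```

Run:
```python
from h import *
s=telemetry.get_state();print(s['tcp_pos'],s['time'],delta(dialp(.014)),turn(GR),s['contact_force'])
d=cam('side');cv2.imwrite('pics/s7.png',cv2.resize(d['image'][150:240,270:370],None,fx=7.5,fy=6.5,interpolation=2))
```

```text
[ 0.56211117 -0.12187612  0.15648938] 13.25 [-0.3  0.7  0. ] [-0.0009  0.0019 -0.0012] [-0.22976306  0.67058501 -0.14562325]
```

View pics/s7.png

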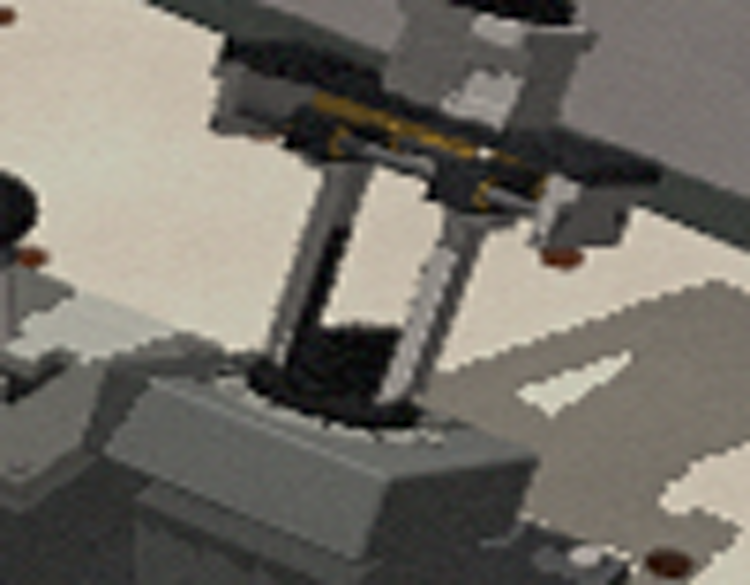

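Good; fingers straddle the bar just above the disc. Close.

Emit:
{"api": "send_rows", "payload": {
  "grip_force": 15,
  "moves": [
    {"x": 0, "y": 0, "z": 0, "ax": 0, "ay": 0, "az": 0, "grip": 30},
    {"x": 0, "y": 0, "z": 0, "ax": 0, "ay": 0, "az": 0, "grip": 18},
    {"x": 0, "y": 0, "z": 0, "ax": 0, "ay": 0, "az": 0, "grip": 10},
    {"x": 0, "y": 0, "z": 0, "ax": 0, "ay": 0, "az": 0, "grip": 10},
    {"x": 0, "y": 0, "z": 0, "ax": 0, "ay": 0, "az": 0, "grip": 10}
  ]
}}

```text
time: 13.8
tcp_pos: [0.5618, -0.1206, 0.1563]
eef_rot: [-0.809, -0.89, 1.48]
contact_force: [0.1, 4.2, 0.8]
gripper_width: 0.0156
```

Run:
```python
from h import *
s=telemetry.get_state();print(delta(dialp(.014)),turn(GR),s['contact_force'],s['ft_torque'],s['joints'][5])
```

```text
[-1.7  0.5 -0. ] [-0.0014  0.0032  0.0011] [0.05712707 4.22708526 0.7537156 ] [ 0.75006642 -0.26614247 -0.41190074] -1.9297865254710802
```

Emit:
{"api": "send_rows", "payload": {
  "grip_force": 20,
  "moves": [
    {"x": 1.5, "y": 0, "z": 0, "ax": 0, "ay": 0, "az": 0, "grip": 10},
    {"x": 0, "y": 0, "z": 0, "ax": 0, "ay": 0, "az": 0, "grip": 10},
    {"x": 0, "y": 0, "z": 0, "ax": 0, "ay": 0, "az": 0, "grip": 10}
  ]
}}

```text
time: 14.1
tcp_pos: [0.5618, -0.1205, 0.1564]
eef_rot: [-0.812, -0.889, 1.482]
contact_force: [0.2, 1.6, 1.2]
gripper_width: 0.0159
```

Emit:
{"api": "send_rows", "payload": {
  "moves": [
    {"x": 0, "y": 0, "z": 0, "ax": 0, "ay": 0.08, "az": 0, "grip": 10},
    {"x": 0, "y": 0, "z": 0, "ax": 0, "ay": 0.09, "az": 0, "grip": 10},
    {"x": 0, "y": 0, "z": 0, "ax": 0, "ay": 0.09, "az": 0, "grip": 10},
    {"x": 0, "y": 0, "z": 0, "ax": 0, "ay": 0.09, "az": 0, "grip": 10},
    {"x": 0, "y": 0, "z": 0, "ax": 0, "ay": 0.09, "az": 0, "grip": 10},
    {"x": 0, "y": 0, "z": 0, "ax": 0, "ay": 0.08, "az": 0, "grip": 10},
    {"x": 0, "y": 0, "z": 0, "ax": 0, "ay": 0, "az": 0, "grip": 10},
    {"x": 0, "y": 0, "z": 0, "ax": 0, "ay": 0, "az": 0, "grip": 10}
  ]
}}

```text
time: 14.9
tcp_pos: [0.5619, -0.1201, 0.1563]
eef_rot: [-1.128, -0.497, 1.186]
contact_force: [0.7, 1.1, 0.1]
gripper_width: 0.0159
```

Run:
```python
from h import *
s=telemetry.get_state();print(delta(dialp(.014)),turn(GR),s['contact_force'],s['ft_torque'],s['joints'][5],s['gripper_width'])
d=cam('side');cv2.imwrite('pics/s8.png',cv2.resize(d['image'][150:240,270:370],None,fx=7.5,fy=6.5,interpolation=2))
```

```text
[-1.9  0.5 -1. ] [-0.0006 -0.5162 -0.0009] [0.68814725 1.11467647 0.12187527] [ 0.44748203 -0.33543313 -0.22957749] -1.409464665274594 0.015871561641389736
```

View pics/s8.png

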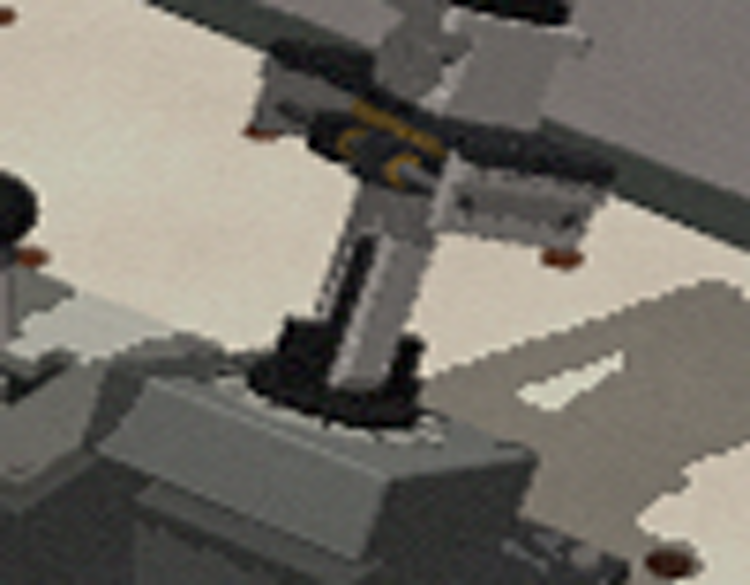

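Emit:
{"api": "send_rows", "payload": {
  "moves": [
    {"x": 0, "y": 0, "z": 0, "ax": 0, "ay": 0.1, "az": 0, "grip": 10},
    {"x": 0, "y": 0, "z": 0, "ax": 0, "ay": 0.1, "az": 0, "grip": 10},
    {"x": 0, "y": 0, "z": 0, "ax": 0, "ay": 0.1, "az": 0, "grip": 10},
    {"x": 0, "y": 0, "z": 0, "ax": 0, "ay": 0.1, "az": 0, "grip": 10},
    {"x": 0, "y": 0, "z": 0, "ax": 0, "ay": 0.1, "az": 0, "grip": 10},
    {"x": 0, "y": 0, "z": 0, "ax": 0, "ay": 0.1, "az": 0, "grip": 10},
    {"x": 0, "y": 0, "z": 0, "ax": 0, "ay": 0.1, "az": 0, "grip": 10},
    {"x": 0, "y": 0, "z": 0, "ax": 0, "ay": 0.1, "az": 0, "grip": 10},
    {"x": 0, "y": 0, "z": 0, "ax": 0, "ay": 0.1, "az": 0, "grip": 10},
    {"x": 0, "y": 0, "z": 0, "ax": 0, "ay": 0.1, "az": 0, "grip": 10},
    {"x": 0, "y": 0, "z": 0, "ax": 0, "ay": 0.05, "az": 0, "grip": 10},
    {"x": 0, "y": 0, "z": 0, "ax": 0, "ay": 0, "az": 0, "grip": 10}
  ]
}}

```text
time: 16.15
tcp_pos: [0.5624, -0.1198, 0.156]
eef_rot: [-1.556, 0.311, 0.456]
contact_force: [1.8, 3.7, -0.4]
gripper_width: 0.0156
```

Run:
```python
from h import *
s=telemetry.get_state();print(delta(dialp(.014)),turn(GR),s['contact_force'],s['ft_torque'],s['joints'][5],s['gripper_width'])
```

```text
[-0.7  0.5 -2.4] [ 7.0000e-04 -1.5663e+00  1.0000e-04] [ 1.75705211  3.65144605 -0.39261534] [ 0.7034067  -0.78273994 -0.33310458] -0.35884453980207276 0.015613863079085633
```

Emit:
{"api": "send_rows", "payload": {
  "moves": [
    {"x": 0, "y": 0, "z": 0, "ax": 0, "ay": 0.1, "az": 0, "grip": 10},
    {"x": 0, "y": 0, "z": 0, "ax": 0, "ay": 0.1, "az": 0, "grip": 10},
    {"x": 0, "y": 0, "z": 0, "ax": 0, "ay": 0.1, "az": 0, "grip": 10},
    {"x": 0, "y": 0, "z": 0, "ax": 0, "ay": 0.1, "az": 0, "grip": 10},
    {"x": 0, "y": 0, "z": 0, "ax": 0, "ay": 0.1, "az": 0, "grip": 10},
    {"x": 0, "y": 0, "z": 0, "ax": 0, "ay": 0.03, "az": 0, "grip": 10},
    {"x": 0, "y": 0, "z": 0, "ax": 0, "ay": 0, "az": 0, "grip": 10},
    {"x": 0, "y": 0, "z": 0, "ax": 0, "ay": 0, "az": 0, "grip": 10},
    {"x": 0, "y": 0, "z": 0, "ax": 0, "ay": 0, "az": 0, "grip": 10}
  ]
}}

```text
time: 17.05
tcp_pos: [0.5627, -0.1199, 0.1558]
eef_rot: [-1.661, 0.715, 0.033]
contact_force: [3.1, 3.8, -0.1]
gripper_width: 0.0162
```

Run:
```python
from h import *
s=telemetry.get_state();print(delta(dialp(.014)),turn(GR),s['contact_force'],s['ft_torque'],s['joints'][5],s['gripper_width'])
d=cam('side');cv2.imwrite('pics/s9.png',cv2.resize(d['image'][150:240,270:370],None,fx=7.5,fy=6.5,interpolation=2))
```

```text
[ 0.2  0.5 -2.5] [ 1.5000e-03 -2.0951e+00  1.1000e-03] [ 3.13496194  3.75570467 -0.14477611] [ 0.67421401 -0.93123531 -0.35584952] 0.16998323728188502 0.01616118571743535
```

View pics/s9.png

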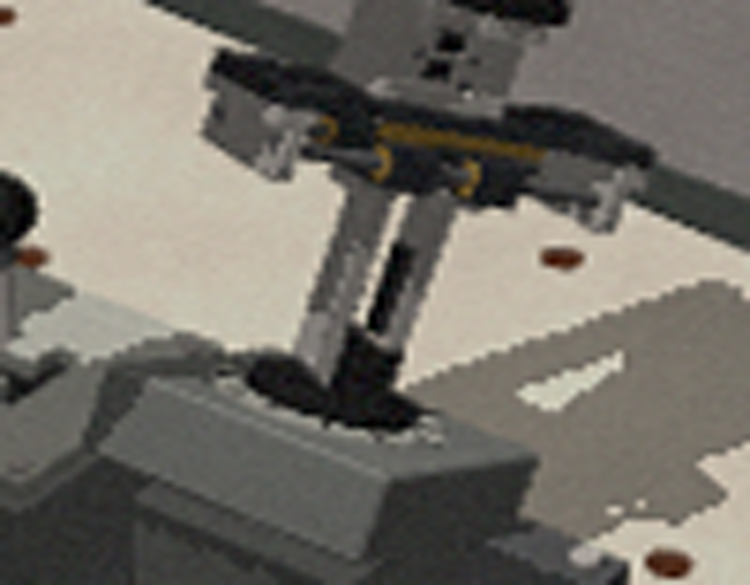

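Emit:
{"api": "send_rows", "payload": {
  "moves": [
    {"x": 0, "y": 0, "z": 0, "ax": 0, "ay": 0, "az": 0, "grip": 25},
    {"x": 0, "y": 0, "z": 0, "ax": 0, "ay": 0, "az": 0, "grip": 45},
    {"x": 0, "y": 0, "z": 0, "ax": 0, "ay": 0, "az": 0, "grip": 45},
    {"x": 0, "y": 0, "z": 0, "ax": 0, "ay": 0, "az": 0, "grip": 45},
    {"x": 0, "y": -15, "z": 0, "ax": 0, "ay": 0, "az": 0, "grip": 45},
    {"x": 0, "y": -30, "z": 0, "ax": 0, "ay": 0, "az": 0, "grip": 45},
    {"x": 0, "y": -35, "z": 0, "ax": 0, "ay": 0, "az": 0, "grip": 45},
    {"x": 0, "y": -35, "z": 0, "ax": 0, "ay": 0, "az": 0, "grip": 45},
    {"x": 0, "y": -30, "z": 0, "ax": 0, "ay": 0, "az": 0, "grip": 45},
    {"x": 0, "y": 0, "z": 0, "ax": 0, "ay": 0, "az": 0, "grip": 45}
  ]
}}

```text
time: 18.1
tcp_pos: [0.6323, -0.1146, 0.2883]
eef_rot: [-1.664, 0.712, 0.025]
contact_force: [-0.6, -0.0, 1.1]
gripper_width: 0.0449
```

Run:
```python
from h import *
s=telemetry.get_state();print(s['tcp_pos'],s['time'],R(s['eef_rot']).round(2).tolist(),(R(s['eef_rot']).T@np.array([-.05,.3,.0])*1e3).round())
d=cam('side','side10.png')
```

```text
[ 0.63225951 -0.11457296  0.28833245] 18.1 [[0.81, -0.46, 0.37], [-0.43, -0.05, 0.9], [-0.4, -0.89, -0.24]] [-171.    9.  252.]
```

View pics/side10.png

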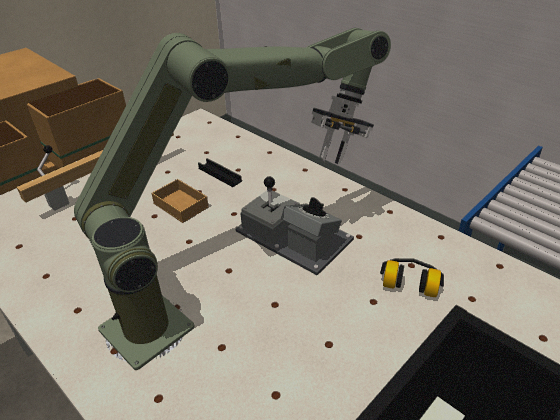

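Emit:
{"api": "send_rows", "payload": {
  "moves": [
    {"x": 0, "y": -40, "z": 0, "ax": 0, "ay": 0, "az": 0, "grip": 45},
    {"x": -25, "y": 1, "z": 36, "ax": 0, "ay": 0, "az": 0, "grip": 45},
    {"x": -25, "y": 1, "z": 36, "ax": 0, "ay": 0, "az": 0, "grip": 45},
    {"x": -25, "y": 1, "z": 36, "ax": 0, "ay": 0, "az": 0, "grip": 45},
    {"x": -25, "y": 1, "z": 36, "ax": 0, "ay": 0, "az": 0, "grip": 45},
    {"x": -25, "y": 1, "z": 36, "ax": 0, "ay": 0, "az": 0, "grip": 45},
    {"x": -25, "y": 1, "z": 36, "ax": 0, "ay": 0, "az": 0, "grip": 45},
    {"x": -25, "y": 1, "z": 36, "ax": 0, "ay": 0, "az": 0, "grip": 45},
    {"x": 0, "y": 0, "z": 0, "ax": 0, "ay": 0, "az": 0, "grip": 45},
    {"x": 0, "y": 0, "z": 0, "ax": 0, "ay": 0, "az": 0, "grip": 45}
  ]
}}

```text
time: 19.15
tcp_pos: [0.595, 0.1905, 0.3224]
eef_rot: [-1.664, 0.721, 0.037]
contact_force: [0.3, -1.2, -0.2]
gripper_width: 0.0449
```

Run:
```python
from h import *
c=cam('top','top11.png');d=cam('side')
g=lambda a:(255*(a/255.)**.45).astype(np.uint8)
n=N;e1=np.array([n[2],0,-n[0]]);e2=np.array([0,1.,0]);f=F+[0,.0015,0]
def mk(im,c,x0,y0,w,h,k,fn):
    A=cv2.resize(g(im[y0:y0+h,x0:x0+w]),None,fx=k,fy=k,interpolation=2)
    for ang,col in((-120,(0,0,255)),(-90,(0,255,0)),(-150,(255,0,0))):
        a=np.radians(ang);u=np.cos(a)*e1+np.sin(a)*e2
        for r in(.031,-.031):
            p=((proj(c,Tc(f+.038*n+r*u))[0]-[x0,y0])+.5)*k;cv2.circle(A,tuple(int(x) for x in p),3,col,-1)
    cv2.imwrite('pics/'+fn,A)
mk(c['image'],c,225,140,130,100,6,'A2.png');mk(d['image'],d,255,165,100,75,8,'B2.png')
# bystander shift between first and last top picture
a=cv2.imread('pics/top0.png');b=c['image']
for n_,(x0,y0,x1,y1) in dict(rail=(85,155,175,195),tray=(105,222,185,278),muffs=(380,130,460,200)).items():
    sh,r=cv2.phaseCorrelate(*[np.float32(cv2.cvtColor(i[y0:y1,x0:x1],6)) for i in(a,b)]);print(n_,np.round(sh,2),round(r,2))
print(telemetry.get_state()['tcp_pos'])
```

```text
rail [ 0.06 -0.2 ] 0.4
tray [-0.13 -0.22] 0.61
muffs [-0.  0.] 0.94
[0.59590642 0.18870319 0.32304303]
```

View pics/A2.png

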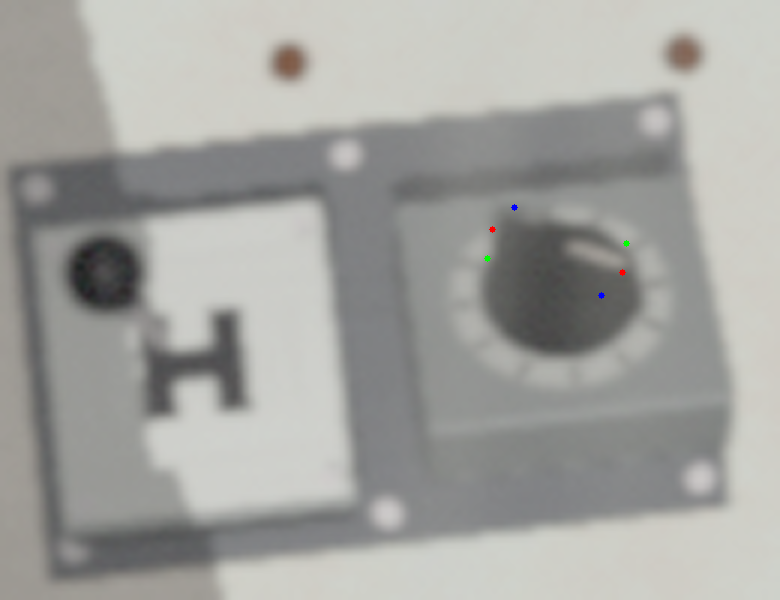

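View pics/B2.png

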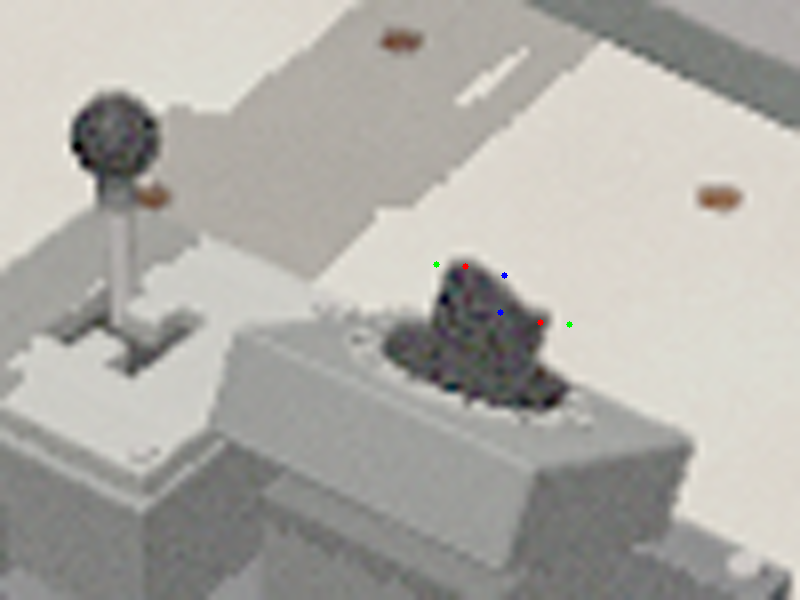

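Run:
```python
from h import *
c=cam('top');n=N;e1=np.array([n[2],0,-n[0]]);e2=np.array([0,1.,0])
def pl(p):
    o,d=ray(c,*p);o=RC.T@(o-[*CE,0]);d=RC.T@d;P0=F+.038*n;X=o+d*((P0-o)@n)/(d@n)-P0;return np.array([X@e1,X@e2])
A=[]
for fn,box in(('top5.png',(168,182,312,325)),('top11.png',(176,188,317,332))):
    im=cv2.imread('pics/'+fn);y0,y1,x0,x1=box;g=im[y0:y1,x0:x1].max(2).astype(float)
    print(g.astype(int))
```

```text
[[43 41 39 39 38 39 37 39 40 41 40 42 42]
 [41 40 38 37 36 37 38 39 41 41 42 43 45]
 [41 40 37 40 44 44 42 44 49 52 53 54 55]
 [51 45 40 44 58 60 51 50 60 67 69 68 68]
 [64 54 44 47 66 73 58 49 60 71 75 74 76]
 [71 60 43 44 62 70 58 47 59 72 77 77 75]
 [77 63 42 38 53 66 59 50 63 81 86 84 80]
 [87 71 44 34 52 69 68 56 68 88 95 90 83]
 [92 69 42 32 51 75 77 59 60 78 87 83 80]
 [76 55 34 27 47 75 78 55 43 50 58 60 69]
 [50 33 24 23 39 65 69 49 31 30 33 38 49]
 [29 22 20 22 29 43 47 37 26 25 27 30 34]
 [24 21 20 20 22 27 28 25 24 24 25 28 29]
 [23 20 19 18 20 21 21 21 22 24 26 27 28]]
[[ 66  76  87  93  95  93  87  83  89  95  93  89  85  81  79]
 [ 38  44  51  59  61  64  64  72  88  99 103 103  97  89  83]
 [ 24  25  28  31  33  36  41  50  67  85 100 109 108 101  90]
 [ 21  22  26  32  33  33  34  35  44  61  82 102 107 102  93]
 [ 20  25  38  52  58  56  50  43  40  45  60  80  92  93  88]
 [ 19  27  43  64  76  78  75  70  64  55  51  58  70  81  90]
 [ 20  24  35  46  59  69  81  87  87  79  72  64  62  76  96]
 [ 20  22  23  28  36  45  57  68  75  83  85  76  64  69  91]
 [ 19  18  19  22  26  29  32  40  49  57  63  61  53  60  84]
 [ 18  21  21  22  24  25  27  30  32  35  37  39  38  50  77]
 [ 17  18  21  20  23  24  26  26  30  30  30  31  32  42  66]
 [ 17  19  19  22  23  24  26  27  29  29  30  30  32  38  55]]
```

Run:
```python
from h import *
c=cam('top');n=N;e1=np.array([n[2],0,-n[0]]);e2=np.array([0,1.,0])
def pl(p):
    o,d=ray(c,*p);o=RC.T@(o-[*CE,0]);d=RC.T@d;P0=F+.038*n;X=o+d*((P0-o)@n)/(d@n)-P0;return np.array([X@e1,X@e2])
for a,b in(((317.6,178),(316.6,171)),((320,180.8),(327.5,183.4))):
    v=pl(b)-pl(a);print(pl(a),pl(b),np.degrees(np.arctan2(v[1],v[0])))
s=telemetry.get_state();print(s['contact_force'],s['time'])
```

```text
[ 0.01085349 -0.00063981] [ 0.03461467 -0.00138256] -1.790433732649977
[ 0.00074797 -0.00560323] [-0.01047402 -0.02396264] -121.43490504931422
[ 0.9302292  -0.53179457  0.07359968] 19.35
```

The white line on the dial turned 119.6° clockwise against a target of 120°. The lever is in gear and the arm is clear, so I'm handing in.

```bash
python3 -c "
from rig import order;print(order.sign_off())"
```

```text
the job is handed in; nothing more can be done
None
```

I moved the lever from the right leg to neutral, across to the left, and forward until it met the end of the slot (about 6 N). I then let go of it and turned the dial four clicks clockwise, released it and backed the arm away. The job is handed in at about 19.4 s, and sign-off gave no verdict.

My last checks, from the camera pictures and the arm's own readings:

- **Lever:** the tool stopped at about along 0.28 and cross 0.27. After I let go, the ball's place in the top picture agreed with that to about a pixel. It still looked in gear in the final pictures.
- **Dial:** the white line on the bar turned 119.6° clockwise (the target was 120°), with the gripper off it.
- **Bystanders:** the rail, tray and ear muffs moved less than 0.3 pixel (about 1 mm) between the first and last top pictures.
- **Clear of everything:** the final pictures show the hand well above and to the left of the console, and the force reading was only noise (about 1 N).

Three things disagreed or went wrong:

- **Move calls refused:** the first few had to be resent because every row needs all its fields.
- **Dial position:** my measured axis was about 1.5 mm off sideways. I corrected it after closing the grip, and the side force then stayed below about 5 N.
- **Bar position:** in the last top picture the bar sat about one pixel (3 mm) from where I predicted it, but its angle matched.

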